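# Feed a turned blank into its tray with the jog stick

## Robot

A 6-joint arm with a two-finger parallel gripper is mounted at the origin on the work surface. World frame = base frame: x ahead of the robot, y to its left, z up, the work surface at z = 0. Lengths are in m, angles in rad, forces in N, time in s.
With the tool pointing down it reaches from about 0.4 to 0.825 m from the base axis. Payload 7 kg.
Tool frame: the origin (TCP) lies at the centre of the arm's flange, where the gripper is bolted on; the fingertips stand 178 mm ahead of it and the grasp point (between the pads) lies 159 mm ahead of it; x points along the fingers, z is the direction in which the jaws open and shut, and the axes are right-handed (so a half turn about x gives the same grasp; the last joint's range is limited). The gripper opens to 88 mm and grips with 3 to 60 N. Pads are 19 mm wide; open, the fingers measure 130 mm over their backs; the gripper's body (78 mm by 193 mm) begins 47 mm behind the grasp point.
Start: joints at [-0.985, 0.359, 0.012, 0, -1.224, -0.288], TCP at [0.198, -0.645, 0.405] pointing down, gripper open.
Joint ranges: [-3.07, 3.07], [-1.43, 2.12], [-1.02, 1.25], [-3.03, 1.67], [-3.05, -0], [-3.03, 3.03]. Speed limits (rad/s): [2.39, 2.39, 3.01, 3.14, 3.14, 3.14].

## Interface

Orientations are given as a unit quaternion [w, x, y, z].
In Python, from station import get_obs, viewer, ticket gives the robot as it stands.
- The arm moves only by the shell command python3 -m inch 'ROWS' [OPENING]. ROWS is JSON, a list of rows, each an object with "dp": the shift along the tool's x, y, z in mm, a list of three; "roll": the turn about the tool's x in degrees. In form: [{"dp": [tx, ty, tz], "roll": roll}, ...]. A call has 1 to 5 rows; each row is the pose to reach, as a shift and turn from the pose commanded when the call began, along the tool's axes at that moment; what a row does not reach only later rows make up. A row lasts 1/12 s, in which the tool goes at most 41.7 mm and 7.16 degrees, less where a joint would pass 70% of its speed; a pose out of reach is approached as far as the arm can. A call with a gripper value outside its range is refused whole. OPENING is the opening, from 0 (shut) to 1 (fully open), set as the call begins (- or left out, the last holds). The fingers move at their own pace and stop on an object; the grip force is fixed at half the most. Time passes only in rows, so rows that repeat a pose let the fingers close. It gives the time, the measured TCP pose, the force and the opening at its end, in the units of the state.
- get_obs(): the state, without advancing time (a new reading comes with each control period).
- viewer.camera(name): name is "scene" or "top"; returns the picture (420x560x3 uint8, blue, green, red); there is no depth.
- viewer.calibration(name): a dict with "mtx" (3x3 intrinsics, pixels), "distortion" ([k1, k2, p1, p2, k3] as OpenCV has them; the pictures are not rectified), "R" (3x3) and "t" (3): a world point X has camera coordinates R X + t. Camera axes: x right, y down, z forward; pixel columns grow to the right and rows downward; lengths in m; the calibration is good to about 2 mm. A picture is of the moment at which its call begins. calibration takes no time and is no camera call.
- ticket.close_job(): hands the job in, once; it reports no verdict.
Trained networks look in the newest picture that a camera, given by its name, has taken for a name from the list of things; names that differ only in an ending like _2 or _b are one class to them, and where a whole thing is asked for, a point or a joint stands for the part that bears it (a point fixed in the world has none). Each returns a list of dicts, best first, with "p" (0 to 1); they miss things now and then, are a little off and sometimes report something else, mostly with a low value. They report only what shows in the picture. A call takes as long as a camera call. They do not tell look-alikes from the thing itself.
- viewer.recognise(query, camera): "point" ([x, y, z] in m, in world coordinates, good to about 4 mm: the middle of the surface that is visible of it).
- viewer.silhouettes(query, camera): "region" (420x560 bool, what is visible of it).
The state is a dict: "t": time; "joints": joint angles; "qd": joint speeds; "tau": joint torques, N m; "eef_pos": TCP position; "tool_rot": TCP orientation; "force": force on the tool from outside, world axes, zero at the start; "torque": the same for the moment, N m; "finger_gap": finger opening in m.
Only numpy, scipy, OpenCV 4.12 (cv2) and the standard library are available. Lean on these libraries where they do the work, as an engineer would, in place of code of your own. Each camera call takes 0.05 s, during which the arm holds its last target.

## Task

Send the thick blank waiting on top of the feeder into the tray that already holds a thick blank: first swing the diverter lever all the way over to that tray's side, then tilt the sprung jog stick all the way towards the lane with the thick blank, hold it there for a good second until the blank has rolled through, and let the stick spring back to centre. Leave the slim blank waiting in its lane, and do not disturb the mallet, the gouge and the carving on the bench.

Things in the scene. Friction and masses are not known exactly. Their poses are not given: they have to be found in the camera images.
- feeder: Plywood gravity feeder fixed to the bench, 136 mm (x) by 436 mm (y), 205 mm high without its controls. Origin: centre of its footprint on the bench; z up, +y is its left, +x points away from the robot; turned by up to 0.3 rad. A blank let go on top rolls down its lane to the 60 mm opening in the middle, drops on the diverter flap and rolls into the left or right tray.
- lanes (a point): Middle of the drop opening on top, 155 mm above the bench. Left and right of it lie two lanes with slatted floors sloping down to it; in each a blank waits behind steel stop pins, lying along the feeder's x, its centre about 75 mm left or right of here and 30 mm higher.
- tray_left (a point): Centre of the floor of the open left tray (+y), 135 mm from the feeder's middle, 6 mm above the bench; inside 154 mm (y) by 124 mm (x), walls 45 mm high.
- tray_right (a point): The same for the right tray (-y).
- stick (a joint): Jog stick, hinged about the feeder's x axis 165 mm above the bench. 0: upright; positive: leaning to the feeder's left (+y), negative: right; stops at +-0.45 rad. A spring returns it to 0 when let go (5.5 N at the ball holds it fully over). Leaned left by over about 0.3 rad it sinks the left lane's pins and the left blank rolls off, the right lane stays shut; and vice versa.
- stick_ball (a point): Centre of the black ball, 34 mm across, on top of the jog stick (12 mm steel rod). Upright it is 80 mm from the feeder's origin on the robot's side (-x), 280 mm above the bench, 115 mm above its hinge; the ball is free all round.
- diverter (a joint): Diverter flap and lever, one part hinged about the feeder's x axis 66 mm above the bench. Starts about midway (0); positive: the lever leans to the feeder's left (+y) and the flap tips blanks into the left tray, negative: right; stops at +-0.4 rad. Stiff with friction (about 2 N at the tip), it stays where it is left.
- diverter_tip (a point): Point in the dark wooden grip (16 mm along x, 26 mm along y, 60 mm tall; it reaches 15 mm above this point and 45 mm below) on top of the flat steel diverter lever. 92 mm from the feeder's origin on the side away from the robot (+x), 241 mm above the bench when upright, 175 mm above its hinge.
- thick_blank: The blank to send: turned light wood cylinder 48 mm in diameter, 100 mm long, 130 g. Origin: its centre; x along its axis. Waits in the left or the right lane on top of the feeder.
- slim_blank: Slim light wood cylinder 30 mm in diameter, 112 mm long, waiting in the other lane; it must stay there. Origin: its centre; x along its axis.
- thick_sample: Thick blank, same as the one to send (48 mm by 100 mm), lying in one of the trays: this is the tray to send to. Origin: its centre.
- slim_sample: Slim blank (30 mm by 112 mm) lying in the other tray. Origin: its centre.
- mallet: Bystander: wooden carving mallet lying on the bench, head 75 by 130 by 85 mm, handle 190 mm. Origin on the bench under the handle's middle, 130 mm from the head's centre; x towards the head.
- gouge: Bystander: carving gouge lying on the bench, 260 mm long, 28 mm thick wooden handle. Origin on the bench, near its middle; x towards the blade.
- carving: Bystander: half-carved wooden bird's head on a 75 mm square foot, 150 mm tall. Origin: centre of its foot.
There are look-alikes about, which are no part of the job. What is shaped like the thick_sample but pink is not meant.

How it is judged:
By the outcome, as a careful person would: the job done as asked, in the order asked, and still so for the second after the job is handed in, with the robot touching nothing.
It also fails if it takes over 56 s, if anything falls off the work surface, if the arm or the gripper's body presses on something with over 40 N, if the wrist force passes 120 N, or if a joint passes its speed limit or range.

## Working session

There is one attempt and no reset: what is moved stays moved. The work goes in short steps, Python scripts to look and compute and a shell command to move; the robot and the scene stay as the last step left them, time stands still between calls to the robot, and variables do not carry over. Pictures are saved under pics/ and viewed, and the job is handed in when it is done.

```bash
mkdir -p pics; ls
python3 - <<'E'
from station import get_obs, viewer
import cv2, numpy as np
o=get_obs(); print({k:np.round(v,3).tolist() for k,v in o.items()})
for n in ("scene","top"):
    cv2.imwrite(f"pics/{n}0.png",viewer.camera(n))
    c=viewer.calibration(n); print(n,{k:np.round(v,3).tolist() for k,v in c.items()})
    for q in ("stick_ball","diverter_tip","thick_blank","slim_blank","thick_sample","slim_sample","feeder","mallet","gouge","carving"):
        try: print(n,q,[(np.round(r["point"],3).tolist(),round(r["p"],2)) for r in viewer.recognise(q,n)])
        except Exception as e: print(q,e)
E
```

```text
pics
{'t': 0.0, 'joints': [-0.985, 0.359, 0.011, -0.0, -1.224, -0.288], 'qd': [0.001, 0.001, -0.001, -0.001, 0.001, 0.001], 'tau': [0.003, -58.272, 29.305, 6.997, 0.007, -0.0], 'eef_pos': [0.198, -0.645, 0.404], 'tool_rot': [0.421, -0.568, 0.42, 0.569], 'force': [-0.165, -0.401, 0.136], 'torque': [0.005, 0.015, 0.008], 'finger_gap': 0.087}
scene {'mtx': [[400.189, 0.0, 279.838], [0.0, 400.189, 210.105], [0.0, 0.0, 1.0]], 'distortion': [-0.005, 0.0, 0.0, 0.0, 0.0], 'R': [[0.86, 0.511, -0.014], [0.292, -0.514, -0.807], [-0.419, 0.69, -0.591]], 't': [-0.424, -0.038, 1.627]}
scene stick_ball [([0.485, 0.026, 0.179], 0.89)]
scene diverter_tip [([0.57, 0.026, 0.064], 0.6), ([0.583, -0.13, 0.048], 0.56)]
scene thick_blank [([0.56, -0.03, 0.206], 0.61)]
scene slim_blank [([0.517, 0.107, 0.186], 0.67)]
scene thick_sample [([0.584, -0.128, 0.044], 0.83), ([0.757, -0.198, 0.035], 0.73), ([0.552, -0.002, 0.089], 0.66), ([0.604, -0.293, 0.039], 0.56)]
scene slim_sample []
scene feeder [([0.551, -0.004, 0.09], 0.59)]
scene mallet [([0.426, 0.454, 0.053], 0.81), ([0.576, -0.556, 0.022], 0.61), ([0.
[... 327 characters left out ...]
[0.069, -0.001, -0.998]], 't': [-0.057, 0.536, 1.799]}
top stick_ball [([0.468, 0.043, 0.17], 0.56)]
top diverter_tip [([0.544, 0.058, 0.067], 0.86), ([0.566, -0.55, 0.019], 0.26)]
top thick_blank [([0.553, -0.018, 0.21], 0.65)]
top slim_blank [([0.511, 0.116, 0.189], 0.91), ([0.468, 0.037, 0.172], 0.27)]
top thick_sample [([0.588, -0.274, 0.044], 0.84), ([0.576, -0.115, 0.046], 0.56), ([0.748, -0.179, 0.041], 0.56)]
top slim_sample [([0.485, 0.211, 0.035], 0.71), ([0.468, 0.038, 0.173], 0.17)]
top feeder [([0.534, 0.062, 0.064], 0.95)]
top mallet [([0.428, 0.474, 0.081], 0.82)]
top gouge [([0.566, -0.55, 0.016], 0.94)]
top carving [([0.665, 0.4, 0.066], 0.79), ([0.534, 0.057, 0.067], 0.18)]
```

View pics/scene0.png

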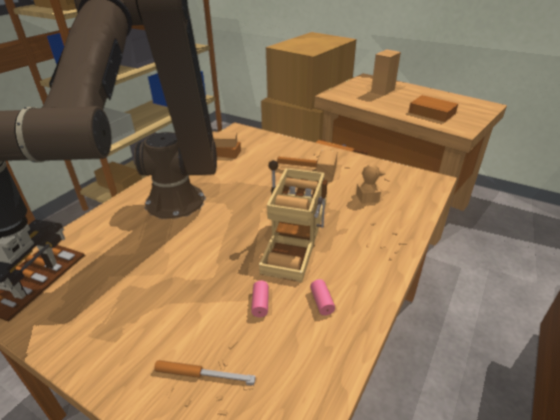

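View pics/top0.png

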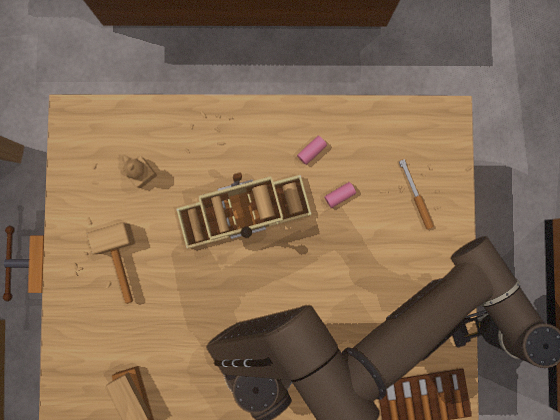

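The scene shot shows the feeder at about (295,215), two pink look-alikes at (261,298) and (323,297) and the gouge at (205,373). In the top shot the feeder is at (243,212), the ball at (246,232), the lever grip at (238,178), and the tray contents at (193,225) and (292,198). Next I'll enlarge the feeder.

Run:
```python
import cv2
a=cv2.imread("pics/top0.png")[160:265,165:325]; cv2.imwrite("pics/top0c.png",cv2.resize(a,None,fx=5,fy=5,interpolation=cv2.INTER_CUBIC))
a=cv2.imread("pics/scene0.png")[145:285,225:385]; cv2.imwrite("pics/scene0c.png",cv2.resize(a,None,fx=4.2,fy=4.2,interpolation=cv2.INTER_CUBIC))
```

```text
(no output)
```

View pics/top0c.png

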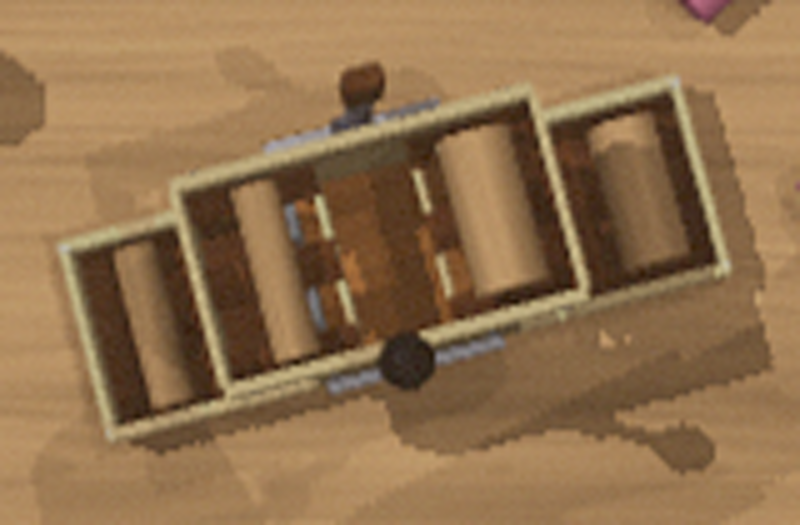

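View pics/scene0c.png

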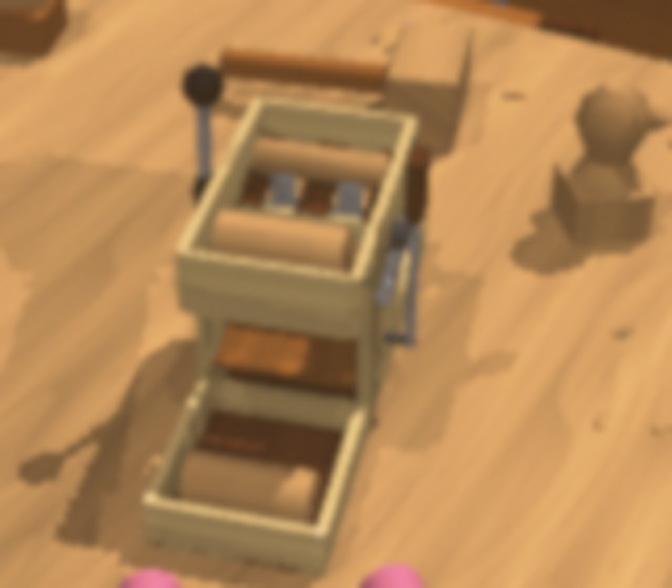

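```bash
cat > h.py <<'E'
import numpy as np, cv2
from station import get_obs, viewer
def ray(n,uv):
    c=viewer.calibration(n);R=np.array(c["R"]);t=np.array(c["t"])
    p=cv2.undistortPoints(np.array([[uv]],float),np.array(c["mtx"]),np.array(c["distortion"]))[0,0]
    return -R.T@t, R.T@np.array([p[0],p[1],1])
def atz(n,uv,z):
    o,d=ray(n,uv); return o+d*(z-o[2])/d[2]
def proj(n,X):
    c=viewer.calibration(n)
    return cv2.projectPoints(np.array(X,float).reshape(-1,3),cv2.Rodrigues(np.array(c["R"]))[0],np.array(c["t"]),np.array(c["mtx"]),np.array(c["distortion"]))[0][:,0]
E
python3 - <<'E'
from h import *
from scipy.optimize import least_squares
top=[((65,248),(68,218,51)),((678,80),(68,-218,51)),((727,272),(-68,-218,51)),((110,437),(-68,218,51))]
uv=np.array([[u/5+165,v/5+160] for (u,v),_ in top]); L=np.array([p for _,p in top])/1e3
ball=np.array([408/5+165,360/5+160])
sc=lambda u,v:np.array([u/4.2+225,v/4.2+145])
suv=np.array([sc(325,567),sc(145,510),sc(203,85)])  # tray right bottom corner(+x) bottom? , tray top corner -x
def T(p,L):
    c,s=np.cos(p[2]),np.sin(p[2]); return np.c_[p[0]+c*L[:,0]-s*L[:,1],p[1]+s*L[:,0]+c*L[:,1],L[:,2]]
Ls=np.array([[.068,-.218,0],[-.068,-.218,.051],[-.08,0,.28]])
f=lambda p:np.r_[(proj("top",T(p,L))-uv).ravel(),(proj("top",T(p,np.array([[-.08,0,.28]])))-ball).ravel(),(proj("scene",T(p,Ls))-suv)[1:].ravel()]
r=least_squares(f,[.55,0,.2],loss="soft_l1"); print(r.x,np.round(r.fun,1))
p=r.x
for n,l in dict(ball=[-.08,0,.28],tip=[.092,0,.241],thick=[0,-.075,.185],slim=[0,.075,.185],trayR=[0,-.135,.006]).items():
    X=T(p,np.array([l]));print(n,X.round(4),proj("top",X).round(1),proj("scene",X).round(1))
E
```

```text
[0.53201484 0.04800945 0.27116023] [-1.6 -0.7  0.4 -1.   1.3 -0.7 -0.4  0.5  0.1  0.3 -0.5 -3.  -0.5  0.1]
ball [[0.4549 0.0266 0.28  ]] [[246.7 232.3]] [[272.8 165.3]]
tip [[0.6207 0.0727 0.241 ]] [[232.6 177.8]] [[325.  182.4]]
thick [[ 0.5521 -0.0243  0.185 ]] [[264.8 202. ]] [[291.2 205.9]]
slim [[0.5119 0.1203 0.185 ]] [[218.4 214.7]] [[301.6 181.5]]
trayR [[ 0.5682 -0.0821  0.006 ]] [[282.4 201.9]] [[286.7 259.9]]
```

Candidates for the target tray are the blanks at top (193,225) and (292,198). The one at (292,198), in the right tray, is thick and natural wood, and it matches the thick blank in the right lane at (263,202). The left tray and left lane hold the slim ones. The pink cylinders at (312,150) and (340,194) are decoys. So the diverter goes right, then the stick goes right.

```bash
cat >> h.py <<'E'
from scipy.spatial.transform import Rotation as Ro
P=np.array([0.5320,0.0480,0.2712])
def F2W(l):
    c,s=np.cos(P[2]),np.sin(P[2]); l=np.array(l,float); return np.array([P[0]+c*l[0]-s*l[1],P[1]+s*l[0]+c*l[1],l[2]])
def W2F(w):
    c,s=np.cos(P[2]),np.sin(P[2]); d=np.array(w)-[P[0],P[1],0]; return np.array([c*d[0]+s*d[1],-s*d[0]+c*d[1],d[2]])
def rot():
    q=get_obs()["tool_rot"]; return Ro.from_quat([q[1],q[2],q[3],q[0]]).as_matrix()
def go(l,tip=True):
    "dp mm to bring fingertip to feeder-frame point l"
    o=get_obs(); R=rot(); tipw=np.array(o["eef_pos"])+R[:,0]*.178
    return R.T@(F2W(l)-tipw)*1e3
def st():
    o=get_obs();R=rot();tipw=np.array(o["eef_pos"])+R[:,0]*.178
    print("t",round(o["t"],2),"tipF mm",(W2F(tipw)*1e3).round(1),"F",np.round(o["force"],1),"gap",round(o["finger_gap"],3),"j6",round(o["joints"][5],2))
    zf=Ro.from_euler("z",-P[2]).as_matrix()@R; print("axes in feeder\n",zf.round(3))
    # roll to bring tool z to +-feeder y
    y=np.array([-np.sin(P[2]),np.cos(P[2]),0])
    for sg in (1,-1):
        v=R.T@(sg*y); print("roll to z=%+d y:"%sg,np.degrees(np.arctan2(-v[1],v[2])).round(1))
E
python3 - <<'E'
from h import *
st(); print(go([.092,.06,.36]).round(0)); print(proj("top",F2W([.092,-.014,.24])),W2F(atz("top",(237.4,177),.25)))
E
```

```text
t 1.1 tipF mm [-507.5 -578.5  226.7] F [0.7 0.6 0.7] gap 0.088 j6 -0.29
axes in feeder
 [[-0.    -1.    -0.027]
 [ 0.    -0.027  1.   ]
 [-1.     0.     0.   ]]
roll to z=+1 y: 1.5
roll to z=-1 y: -178.5
[-133. -616.  622.]
[[237.07335744 176.58802829]] [ 0.089057   -0.01494864  0.25      ]
```

```bash
python3 -m inch '[{"dp":[-40,0,0],"roll":0},{"dp":[-80,0,0],"roll":1.5},{"dp":[-115,-15,15],"roll":1.5},{"dp":[-130,-42,42],"roll":1.5},{"dp":[-130,-71,71],"roll":1.5}]' 0
python3 -m inch '[{"dp":[0,-29,29],"roll":0},{"dp":[0,-58,58],"roll":0},{"dp":[0,-87,87],"roll":0},{"dp":[0,-116,116],"roll":0},{"dp":[0,-145,145],"roll":0}]'
python3 -m inch '[{"dp":[0,-29,29],"roll":0},{"dp":[0,-58,58],"roll":0},{"dp":[0,-87,87],"roll":0},{"dp":[0,-116,116],"roll":0},{"dp":[0,-145,145],"roll":0}]'
python3 - <<'E'
from h import *
st(); print(go([.092,.055,.36]).round(0))
E
```

```text
t: 1.52
eef_pos: [0.2449, -0.5568, 0.5389]
tool_rot: [-0.427, 0.565, -0.429, -0.561]
force: [0.9, 0.5, -0.2]
finger_gap: 0.0599
t: 1.93
eef_pos: [0.3461, -0.3761, 0.535]
tool_rot: [-0.428, 0.563, -0.428, -0.563]
force: [0.6, 0.7, 0.7]
finger_gap: 0.0264
t: 2.35
eef_pos: [0.4468, -0.1974, 0.5352]
tool_rot: [-0.428, 0.563, -0.427, -0.563]
force: [1.4, -0.9, 1.1]
finger_gap: 0.0009
t 2.35 tipF mm [-147.6 -213.7  357.2] F [ 1.4 -0.9  1.1] gap 0.001 j6 -1.29
axes in feeder
 [[ 0.001 -1.    -0.001]
 [-0.    -0.001  1.   ]
 [-1.    -0.001 -0.   ]]
roll to z=+1 y: 0.0
roll to z=-1 y: -180.0
[  -3. -240.  269.]
```

```bash
python3 -m inch '[{"dp":[0,-26,29],"roll":0},{"dp":[0,-52,58],"roll":0},{"dp":[0,-78,87],"roll":0},{"dp":[0,-104,117],"roll":0},{"dp":[0,-130,146],"roll":0}]'
python3 -m inch '[{"dp":[0,-26,29],"roll":0},{"dp":[0,-52,58],"roll":0},{"dp":[0,-78,87],"roll":0},{"dp":[0,-110,123],"roll":0},{"dp":[0,-110,123],"roll":0}]'
python3 - <<'E'
from h import *
st(); print(go([.094,.05,.215]).round(0))
cv2.imwrite("pics/top1.png",cv2.resize(viewer.camera("top")[120:280,140:340],None,fx=3.5,fy=3.5)); cv2.imwrite("pics/scene1.png",cv2.resize(viewer.camera("scene")[80:290,180:400],None,fx=2.8,fy=2.8))
E
```

```text
t: 2.77
eef_pos: [0.5329, -0.0219, 0.5351]
tool_rot: [-0.428, 0.563, -0.427, -0.563]
force: [-0.0, -1.0, 0.0]
finger_gap: 0.0006
t: 3.18
eef_pos: [0.6077, 0.1291, 0.5329]
tool_rot: [0.427, -0.563, 0.427, 0.564]
force: [-0.5, -1.5, -0.9]
finger_gap: 0.0001
t 3.18 tipF mm [ 94.4  57.9 354.9] F [-0.5 -1.5 -0.9] gap 0.0 j6 -1.82
axes in feeder
 [[-0.001 -1.    -0.003]
 [ 0.    -0.003  1.   ]
 [-1.     0.001  0.   ]]
roll to z=+1 y: 0.2
roll to z=-1 y: -179.8
[140.   0.  -8.]
```

View pics/scene1.png

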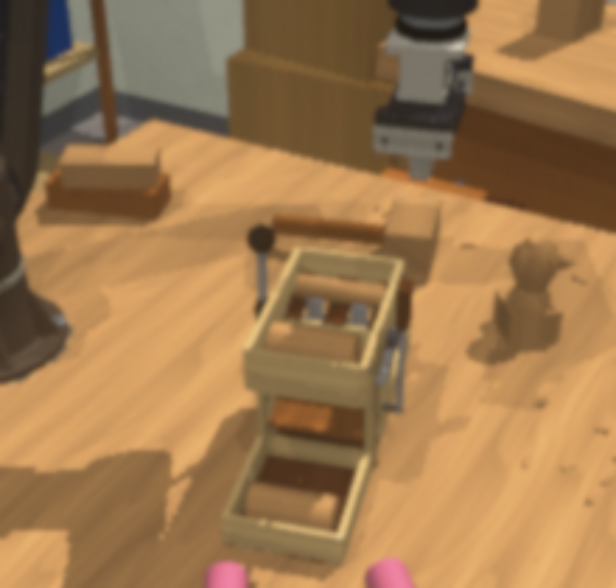

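View pics/top1.png

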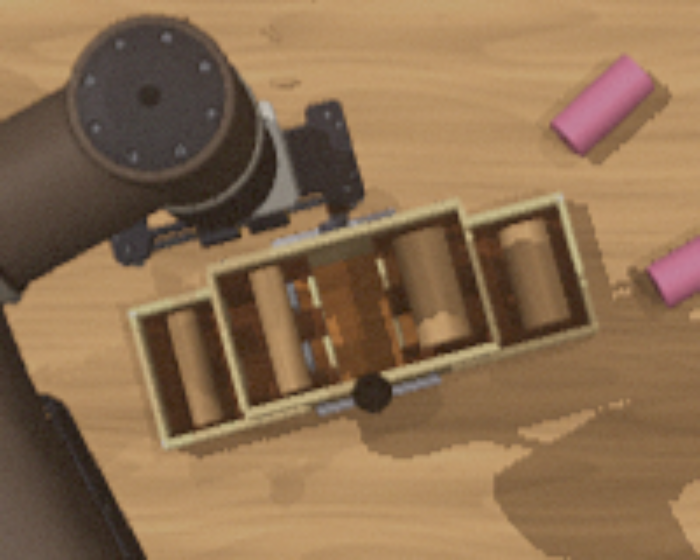

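The fingers hang clear to the left of the lever grip (scene crop (420,165) against the grip at (404,300)), and the feeder is unchanged. I'll lower now.

```bash
python3 -m inch '[{"dp":[35,0,-2],"roll":0},{"dp":[70,0,-4],"roll":0},{"dp":[105,0,-6],"roll":0},{"dp":[140,0,-8],"roll":0},{"dp":[140,0,-8],"roll":0}]'
python3 - <<'E'
from h import *
st()
cv2.imwrite("pics/scene2.png",cv2.resize(viewer.camera("scene")[100:260,220:380],None,fx=3.6,fy=3.6))
E
```

```text
t: 3.7
eef_pos: [0.6055, 0.1146, 0.3879]
tool_rot: [0.425, -0.56, 0.431, 0.565]
force: [-1.2, -0.1, -0.8]
finger_gap: 0.0007
t 3.7 tipF mm [ 86.7  44.4 209.9] F [-1.2 -0.1 -0.8] gap 0.001 j6 -1.8
axes in feeder
 [[-0.011 -1.     0.002]
 [-0.     0.002  1.   ]
 [-1.     0.011 -0.   ]]
roll to z=+1 y: -0.1
roll to z=-1 y: 179.9
```

View pics/scene2.png

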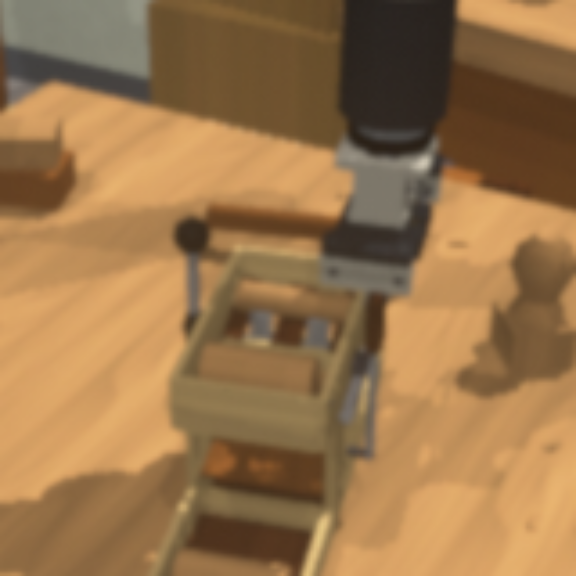

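```bash
python3 -m inch '[{"dp":[0,-5,-10],"roll":0},{"dp":[0,-5,-20],"roll":0},{"dp":[0,-5,-28],"roll":0},{"dp":[0,-5,-36],"roll":0},{"dp":[0,-5,-44],"roll":0}]'
python3 - <<'E'
from h import *
st()
E
```

```text
t: 4.17
eef_pos: [0.6251, 0.0747, 0.3964]
tool_rot: [-0.429, 0.564, -0.427, -0.562]
force: [0.8, 3.2, 0.4]
finger_gap: 0.0005
t 4.17 tipF mm [ 97.4   0.9 218.4] F [0.8 3.2 0.4] gap 0.0 j6 -1.73
axes in feeder
 [[ 0.004 -1.    -0.   ]
 [ 0.001 -0.     1.   ]
 [-1.    -0.004  0.001]]
roll to z=+1 y: 0.0
roll to z=-1 y: -180.0
```

```bash
python3 -m inch '[{"dp":[2,0,-6],"roll":0},{"dp":[3,0,-11],"roll":0},{"dp":[3,0,-16],"roll":0},{"dp":[3,0,-21],"roll":0},{"dp":[3,0,-21],"roll":0}]'
python3 -m inch '[{"dp":[0,0,-3],"roll":0},{"dp":[0,0,-6],"roll":0},{"dp":[0,0,-6],"roll":0}]'
python3 - <<'E'
from h import *
st()
cv2.imwrite("pics/scene3.png",cv2.resize(viewer.camera("scene")[100:260,220:380],None,fx=3.6,fy=3.6))
E
```

```text
t: 4.58
eef_pos: [0.63, 0.0543, 0.3912]
tool_rot: [0.427, -0.563, 0.428, 0.563]
force: [-0.3, 0.2, -0.3]
finger_gap: 0.0003
t: 4.83
eef_pos: [0.6316, 0.049, 0.3914]
tool_rot: [0.427, -0.563, 0.428, 0.563]
force: [-0.3, 0.6, 0.3]
finger_gap: 0.0006
t 4.83 tipF mm [ 96.1 -25.7 213.4] F [-0.3  0.6  0.3] gap 0.001 j6 -1.68
axes in feeder
 [[-0.001 -1.    -0.   ]
 [-0.    -0.     1.   ]
 [-1.     0.001 -0.   ]]
roll to z=+1 y: 0.0
roll to z=-1 y: -180.0
```

View pics/scene3.png

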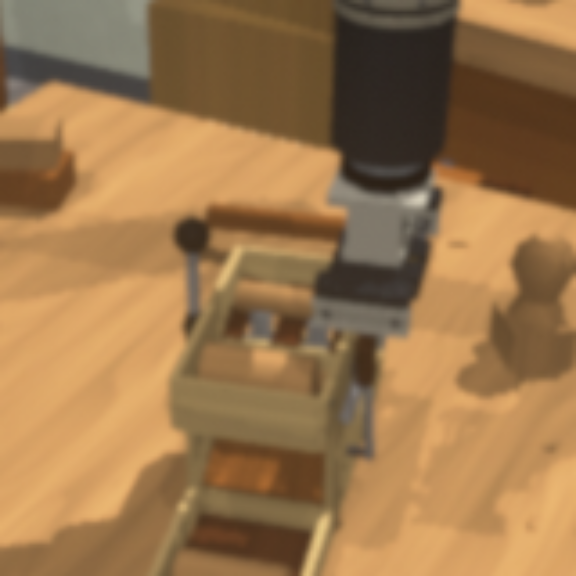

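The grip has moved to the right (crop (366,360)), but the force shows it isn't at the stop yet. I'll keep pushing in small steps.

```bash
for i in 1; do python3 -m inch '[{"dp":[0,0,-4],"roll":0},{"dp":[0,0,-8],"roll":0},{"dp":[0,0,-8],"roll":0}]'; done
python3 -m inch '[{"dp":[0,0,-3],"roll":0},{"dp":[0,0,-6],"roll":0},{"dp":[0,0,-6],"roll":0}]'
python3 - <<'E'
from h import *
st()
E
```

```text
t: 5.13
eef_pos: [0.6333, 0.0432, 0.3916]
tool_rot: [0.429, -0.562, 0.427, 0.564]
force: [-5.7, 12.6, 1.2]
finger_gap: 0.0004
t: 5.38
eef_pos: [0.6338, 0.0414, 0.3915]
tool_rot: [0.43, -0.561, 0.424, 0.566]
force: [-14.9, 34.8, 8.6]
finger_gap: 0.0007
t 5.38 tipF mm [ 96.5 -31.6 213.5] F [-14.9  34.8   8.6] gap 0.001 j6 -1.66
axes in feeder
 [[ 0.001 -1.    -0.002]
 [ 0.011 -0.002  1.   ]
 [-1.    -0.001  0.011]]
roll to z=+1 y: 0.1
roll to z=-1 y: -179.9
```

The hard stop is reached at tip y ≈ -31 mm (35 N). I'll back off and rise.

```bash
python3 -m inch '[{"dp":[0,0,8],"roll":0},{"dp":[0,0,25],"roll":0},{"dp":[0,0,50],"roll":0},{"dp":[-30,0,60],"roll":0},{"dp":[-65,0,60],"roll":0}]'
python3 -m inch '[{"dp":[-40,0,0],"roll":0},{"dp":[-75,0,0],"roll":0},{"dp":[-75,0,20],"roll":0},{"dp":[-75,0,40],"roll":0},{"dp":[-75,0,40],"roll":0}]'
python3 - <<'E'
from h import *
st(); print(go([-.08,.05,.33]).round(0))
cv2.imwrite("pics/scene4.png",cv2.resize(viewer.camera("scene")[100:290,220:380],None,fx=3.1,fy=3.1))
cv2.imwrite("pics/top4.png",cv2.resize(viewer.camera("top")[150:270,160:330],None,fx=4.5,fy=4.5))
for s in (0,-.3,-.4): print(s,proj("scene",F2W([.092,175e-3*np.sin(s),.066+.175*np.cos(s)])),proj("top",F2W([.092,175e-3*np.sin(s),.066+.175*np.cos(s)])))
E
```

```text
t: 5.8
eef_pos: [0.6185, 0.0951, 0.4549]
tool_rot: [0.426, -0.562, 0.429, 0.564]
force: [1.5, 0.6, 0.9]
finger_gap: 0.0008
t: 6.22
eef_pos: [0.6081, 0.1338, 0.5326]
tool_rot: [-0.428, 0.564, -0.427, -0.563]
force: [0.5, -1.4, -0.7]
finger_gap: 0.0003
t 6.22 tipF mm [ 96.6  62.4 354.6] F [ 0.5 -1.4 -0.7] gap 0.0 j6 -1.83
axes in feeder
 [[ 0.002 -1.    -0.002]
 [ 0.001 -0.002  1.   ]
 [-1.    -0.002  0.001]]
roll to z=+1 y: 0.1
roll to z=-1 y: -179.9
[ 24. 177. -12.]
0 [[324.96357172 182.43801205]] [[232.58144865 177.75789257]]
-0.3 [[321.92519879 193.24752921]] [[249.20434015 173.6343193 ]]
-0.4 [[320.86914027 197.75801782]] [[254.49127543 172.4961544 ]]
```

View pics/scene4.png

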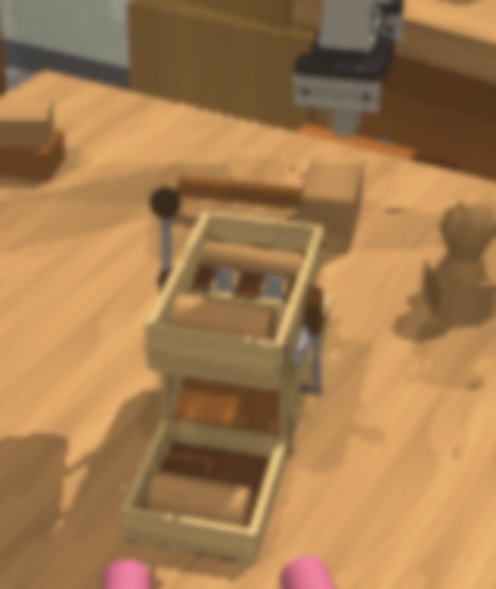

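View pics/top4.png

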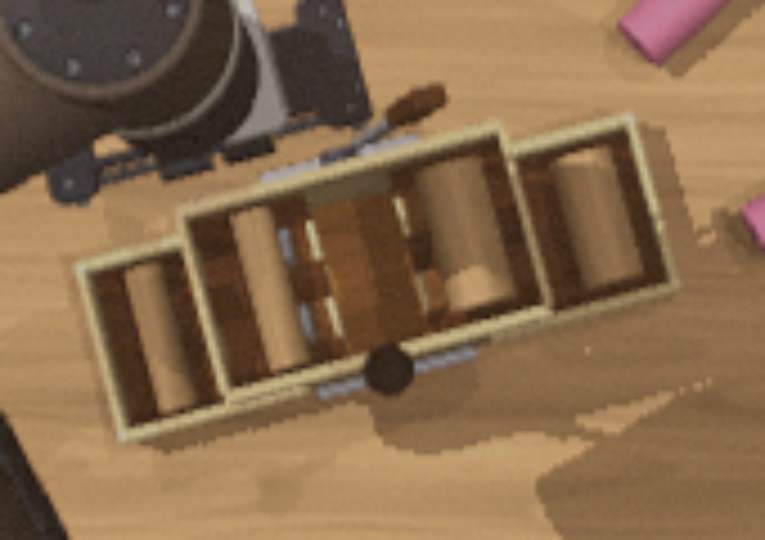

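The lever grip is now at top (253,173), where -0.4 rad projects to (254.5,172.5), so it is fully right. Both blanks are still waiting. Now to the left of the stick.

```bash
python3 -m inch '[{"dp":[0,35,0],"roll":0},{"dp":[0,70,0],"roll":0},{"dp":[0,105,0],"roll":0},{"dp":[0,140,-3],"roll":0},{"dp":[0,176,-5],"roll":0}]'
python3 -m inch '[{"dp":[0,0,0],"roll":0},{"dp":[30,0,0],"roll":0},{"dp":[60,0,0],"roll":0},{"dp":[96,0,0],"roll":0},{"dp":[96,0,0],"roll":0}]'
python3 - <<'E'
from h import *
st(); print(go([-.08,.05,.257]).round(0))
cv2.imwrite("pics/scene5.png",cv2.resize(viewer.camera("scene")[80:270,200:360],None,fx=3.1,fy=3.1))
E
```

```text
t: 6.73
eef_pos: [0.4393, 0.0789, 0.5312]
tool_rot: [-0.427, 0.563, -0.428, -0.563]
force: [-0.0, 0.3, 1.9]
finger_gap: 0.0007
t: 7.15
eef_pos: [0.4385, 0.0787, 0.4298]
tool_rot: [0.425, -0.561, 0.431, 0.564]
force: [-0.3, -0.9, -1.4]
finger_gap: 0.0001
t 7.15 tipF mm [-83.6  54.5 251.8] F [-0.3 -0.9 -1.4] gap 0.0 j6 -1.92
axes in feeder
 [[-0.009 -1.     0.001]
 [-0.001  0.001  1.   ]
 [-1.     0.009 -0.001]]
roll to z=+1 y: -0.1
roll to z=-1 y: 179.9
[-5. -4. -4.]
```

View pics/scene5.png

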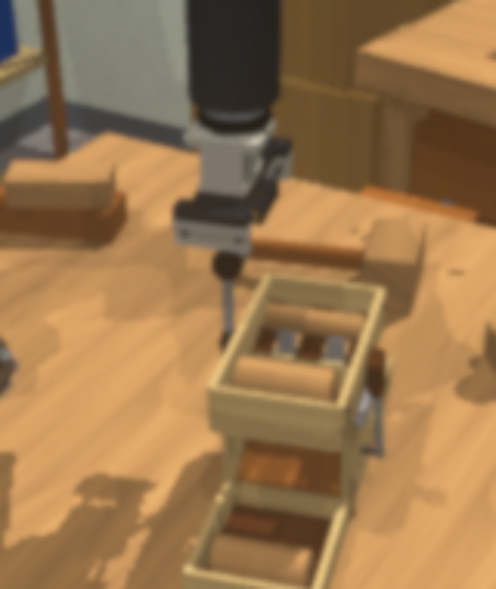

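```bash
python3 -m inch '[{"dp":[0,-2,-12],"roll":0},{"dp":[0,-3,-24],"roll":0},{"dp":[0,-3,-34],"roll":0},{"dp":[0,-3,-44],"roll":0},{"dp":[0,-3,-54],"roll":0}]'
python3 - <<'E'
from h import *
st()
E
```

```text
t: 7.62
eef_pos: [0.4586, 0.0286, 0.437]
tool_rot: [-0.429, 0.563, -0.427, -0.563]
force: [1.3, 4.9, -2.8]
finger_gap: 0.0004
t 7.62 tipF mm [-75.4   1.2 259. ] F [ 1.3  4.9 -2.8] gap 0.0 j6 -1.79
axes in feeder
 [[ 0.003 -1.    -0.   ]
 [ 0.001 -0.     1.   ]
 [-1.    -0.003  0.001]]
roll to z=+1 y: 0.0
roll to z=-1 y: -180.0
```

```bash
python3 -m inch '[{"dp":[3,3,-7],"roll":0},{"dp":[5,3,-14],"roll":0},{"dp":[5,3,-18],"roll":0},{"dp":[5,3,-21],"roll":0},{"dp":[5,3,-21],"roll":0}]'
python3 - <<'E'
from h import *
st()
E
```

```text
t: 8.03
eef_pos: [0.4599, 0.0112, 0.4314]
tool_rot: [0.431, -0.561, 0.424, 0.565]
force: [-15.8, 35.4, 13.7]
finger_gap: 0.0005
t 8.03 tipF mm [-78.6 -14.3 253.4] F [-15.8  35.4  13.7] gap 0.0 j6 -1.74
axes in feeder
 [[ 0.004 -1.    -0.   ]
 [ 0.011 -0.     1.   ]
 [-1.    -0.004  0.011]]
roll to z=+1 y: 0.0
roll to z=-1 y: -180.0
```

```bash
python3 -m inch '[{"dp":[0,0,2],"roll":0},{"dp":[0,0,2],"roll":0},{"dp":[0,0,2],"roll":0},{"dp":[0,0,2],"roll":0},{"dp":[0,0,2],"roll":0}]'
python3 -m inch '[{"dp":[0,0,0],"roll":0},{"dp":[0,0,0],"roll":0},{"dp":[0,0,0],"roll":0},{"dp":[0,0,0],"roll":0},{"dp":[0,0,0],"roll":0}]'
python3 -m inch '[{"dp":[0,0,0],"roll":0},{"dp":[0,0,0],"roll":0},{"dp":[0,0,0],"roll":0},{"dp":[0,0,0],"roll":0},{"dp":[0,0,0],"roll":0}]'
python3 - <<'E'
from h import *
st()
cv2.imwrite("pics/scene6.png",cv2.resize(viewer.camera("scene")[80:285,200:360],None,fx=2.9,fy=2.9))
E
```

```text
t: 8.45
eef_pos: [0.4597, 0.0122, 0.4313]
tool_rot: [0.43, -0.562, 0.425, 0.564]
force: [-9.6, 23.7, 10.1]
finger_gap: 0.0007
t: 8.87
eef_pos: [0.4597, 0.0122, 0.4314]
tool_rot: [0.43, -0.562, 0.425, 0.564]
force: [-9.9, 23.8, 10.1]
finger_gap: 0.0001
t: 9.28
eef_pos: [0.4597, 0.0122, 0.4313]
tool_rot: [0.43, -0.562, 0.425, 0.564]
force: [-9.1, 24.1, 10.5]
finger_gap: 0.0005
t 9.28 tipF mm [-78.7 -14.  253.3] F [-9.1 24.1 10.5] gap 0.001 j6 -1.75
axes in feeder
 [[ 0.003 -1.    -0.001]
 [ 0.006 -0.001  1.   ]
 [-1.    -0.003  0.006]]
roll to z=+1 y: 0.1
roll to z=-1 y: -179.9
```

View pics/scene6.png

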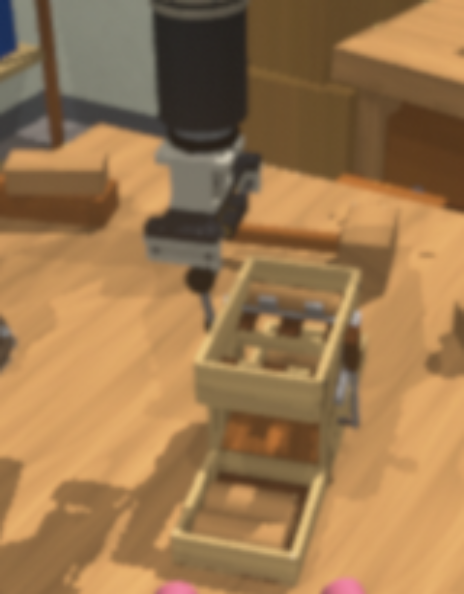

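The thick blank has left the right lane (crop (285,355) is empty). I need to check the tray and the slim blank.

Run:
```python
from h import *
cv2.imwrite("pics/top6.png",cv2.resize(viewer.camera("top")[150:270,160:330],None,fx=4.5,fy=4.5))
cv2.imwrite("pics/scene6c.png",cv2.resize(viewer.camera("scene")[165:285,255:335],None,fx=5,fy=5,interpolation=cv2.INTER_CUBIC))
```

```text
(no output)
```

View pics/top6.png

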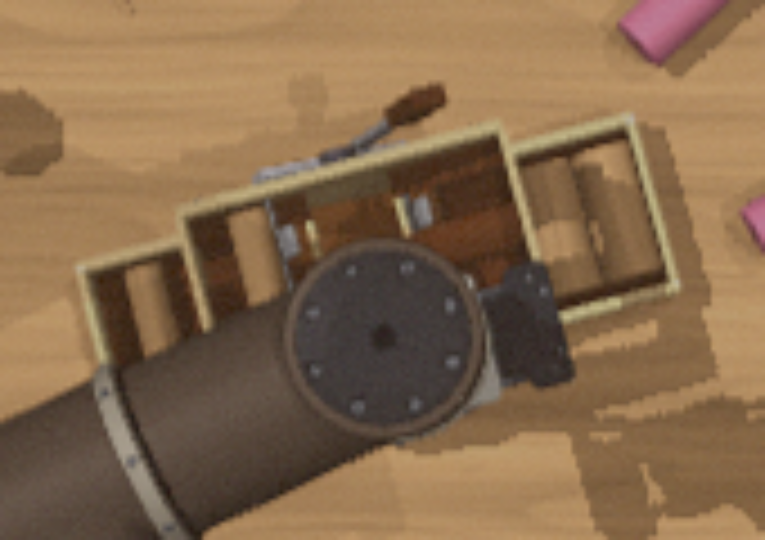

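View pics/scene6c.png

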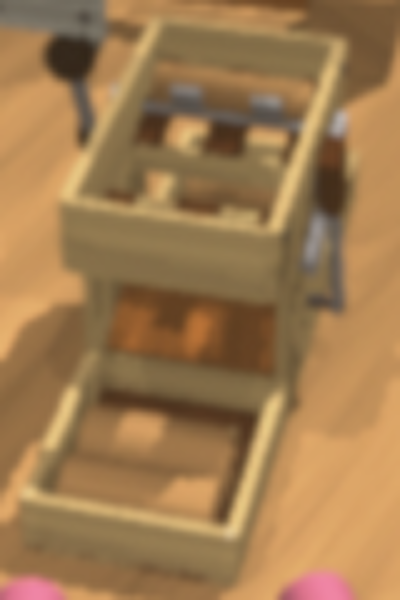

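Both thick blanks now lie in the right tray (top crop (555,225) and (620,210)), and the slim blank is still in the left lane at (258,255). I've held the stick for well over 1.2 s, so I'll let it back slowly, following the ball.

```bash
python3 -m inch '[{"dp":[0,0,6],"roll":0},{"dp":[0,0,12],"roll":0},{"dp":[0,0,18],"roll":0},{"dp":[0,0,24],"roll":0},{"dp":[0,0,30],"roll":0}]'
python3 -m inch '[{"dp":[0,0,5],"roll":0},{"dp":[0,0,10],"roll":0},{"dp":[0,0,15],"roll":0},{"dp":[0,0,20],"roll":0},{"dp":[0,0,25],"roll":0}]'
python3 -m inch '[{"dp":[0,0,6],"roll":0},{"dp":[0,0,14],"roll":0},{"dp":[0,0,24],"roll":0},{"dp":[0,0,30],"roll":0},{"dp":[0,0,30],"roll":0}]'
python3 -m inch '[{"dp":[-30,0,0],"roll":0},{"dp":[-70,0,0],"roll":0},{"dp":[-110,0,0],"roll":0},{"dp":[-120,30,30],"roll":0},{"dp":[-120,60,60],"roll":0}]'
python3 -m inch '[{"dp":[0,0,40],"roll":0},{"dp":[0,0,80],"roll":0},{"dp":[0,0,120],"roll":0},{"dp":[0,0,150],"roll":0},{"dp":[0,0,150],"roll":0}]'
python3 - <<'E'
from h import *
st()
cv2.imwrite("pics/top7.png",viewer.camera("top"))
cv2.imwrite("pics/scene7.png",viewer.camera("scene"))
cv2.imwrite("pics/top7c.png",cv2.resize(cv2.imread("pics/top7.png")[150:270,160:330],None,fx=4.5,fy=4.5))
E
```

```text
t: 9.85
eef_pos: [0.4517, 0.0389, 0.4306]
tool_rot: [-0.428, 0.563, -0.428, -0.563]
force: [-0.1, 2.5, 2.0]
finger_gap: 0.0006
t: 10.27
eef_pos: [0.4449, 0.0631, 0.4303]
tool_rot: [0.427, -0.563, 0.428, 0.563]
force: [0.7, 0.7, 0.6]
finger_gap: 0.0004
t: 10.68
eef_pos: [0.4369, 0.0929, 0.4307]
tool_rot: [0.427, -0.563, 0.427, 0.563]
force: [0.0, -0.2, 0.1]
finger_gap: 0.0003
t: 11.1
eef_pos: [0.3663, 0.1319, 0.5534]
tool_rot: [-0.43, 0.562, -0.428, -0.561]
force: [-1.2, 3.5, 0.2]
finger_gap: 0.0002
t: 11.52
eef_pos: [0.3241, 0.2807, 0.55]
tool_rot: [0.426, -0.564, 0.427, 0.564]
force: [0.3, -0.5, 0.3]
finger_gap: 0.0003
t 11.52 tipF mm [-138.1  279.8  372. ] F [ 0.3 -0.5  0.3] gap 0.0 j6 -2.47
axes in feeder
 [[-0.001 -1.    -0.004]
 [-0.    -0.004  1.   ]
 [-1.     0.001 -0.   ]]
roll to z=+1 y: 0.2
roll to z=-1 y: -179.8
```

View pics/top7c.png

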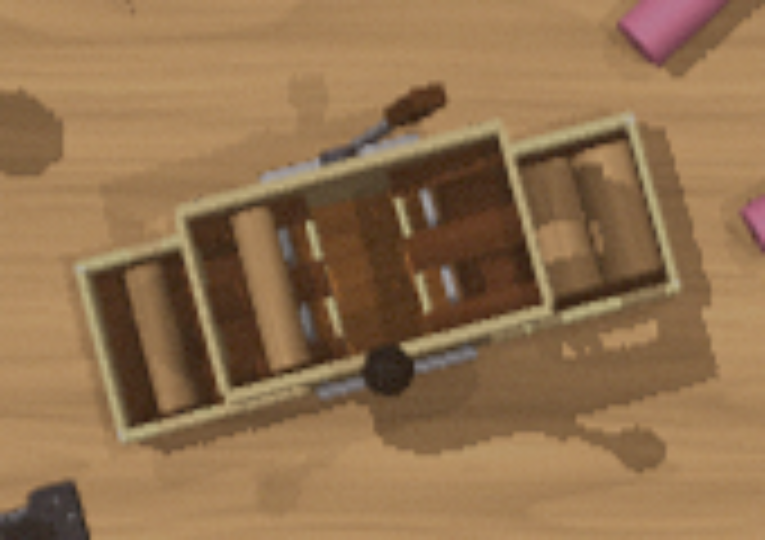

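View pics/scene7.png

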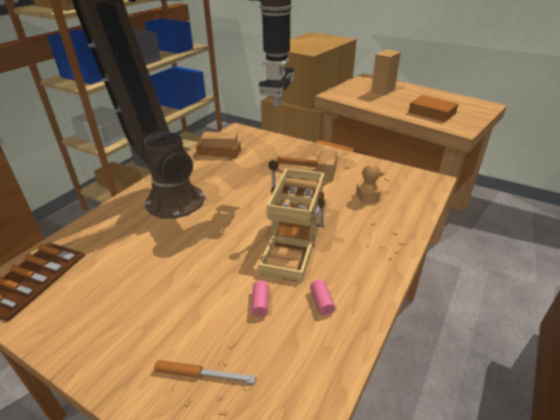

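View pics/top7.png

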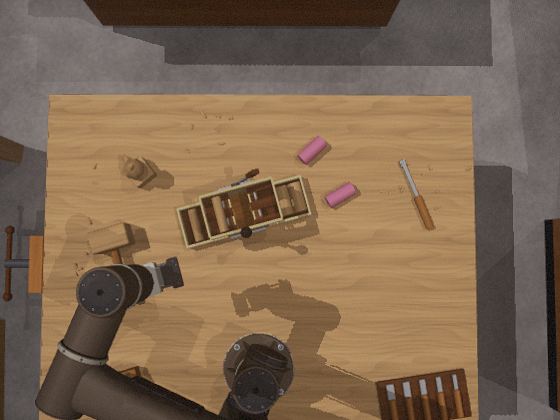

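The final view shows the ball back at centre at top (246,232), the lever fully right at (253,173), both thick blanks in the right tray, the slim blank in the left lane with its pins up, and the bystanders where they were. The arm is clear of everything, so I'll settle and hand in.

```bash
python3 -m inch '[{"dp":[0,0,0],"roll":0},{"dp":[0,0,0],"roll":0},{"dp":[0,0,0],"roll":0}]' && python3 -c "
from station import ticket
print(ticket.close_job())"
```

```text
t: 11.87
eef_pos: [0.3256, 0.2757, 0.5509]
tool_rot: [0.428, -0.563, 0.428, 0.563]
force: [1.2, 0.4, 0.1]
finger_gap: 0.0005
the job is handed in; nothing more can be done
None
```

The thick blank is in the right tray beside the thick sample, and the job was handed in at about 12 s.

- **Diverter:** I pushed the lever right until it hit its stop, at about 38 N on the wrist. In the pictures it stayed within about 2 px of where -0.4 rad should appear.
- **Stick:** I tilted it right to its stop (peak about 41 N on the wrist), held it there for about 1.4 s, then eased it back with the fingers following the ball.
- **Last pictures:** They show both thick blanks in the right tray and the slim blank still in the left lane behind raised pins. The ball is back at centre, and the mallet, gouge and carving show no sign of having moved. The arm is clear of everything, reading about 1 N.
- **Disagreements:** The networks confused the pink look-alikes and the lever with other parts. I took the feeder's position from its corners and the ball in the pictures instead. That fit was good to about 1.6 px, apart from one point that was 3 px off. No final check failed.

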